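# Drive a stuck insert out of its holder

### The arm

A 6-joint arm with a two-finger parallel gripper is mounted at the origin on the work surface; the furniture and walls round the work are solid. World frame = base frame: x ahead of the robot, y to its left, z up, the work surface at z = 0. Lengths are in m, angles in rad, forces in N, time in s.
With the tool pointing down it reaches from about 0.35 to 0.85 m from the base axis. Payload 8.1 kg.
Tool frame: the origin (TCP) lies on the centre line of the jaws, within the pads' length; the fingertips stand robot.tips_ahead ahead of it and the grasp point (between the pads) lies 8 mm behind it (robot.tips_ahead is the distance from the TCP to the fingertips, in m); z points along the fingers, y is the direction in which the jaws open and shut (so a half turn about z gives the same grasp; the last joint's range is limited). The gripper opens to 93 mm and grips with 3 to 60 N. Pads are 15 mm wide; open, the fingers measure 128 mm over their backs; the gripper's body (75 mm by 188 mm) begins 65 mm behind the grasp point.
Start: joints at [1.05, 0.13, 1.488, -0, 1.523, -0.085], TCP at [0.253, 0.544, 0.205] pointing down, gripper open.
Joint ranges: [-2.96, 2.96], [-0.89, 2.26], [0.02, 2.5], [-1.34, 4.48], [0, 2.73], [-2.66, 2.66]. Speed limits (rad/s): [2.39, 2.39, 2.79, 3.14, 3.14, 3.14].

### API

Orientations are given as a rotation vector (axis times angle).
In Python, from plant import monitor, eyes, job, robot gives the robot as it stands.
- The arm moves only by the tool servo_tool, never from a script. Its argument "plan" is a list that holds one entry, the list of rows, each a list of 7 numbers: the closure, from -1 (fully open) to 1 (shut), so that 0 is half open, then the shift along the world's x, y, z in mm, then the turn, a rotation vector about the world's x, y, z in rad. In form: [[[hand, dx, dy, dz, ax, ay, az], ...]]. A call has 1 to 12 rows; each row shifts and turns the commanded pose from where the row before left it; what a row does not reach is not made up. A row lasts 1/10 s, in which the tool goes at most 50 mm and 8.59 degrees, less where a joint would pass 70% of its speed; a pose out of reach is approached as far as the arm can. A call with a gripper value outside its range is refused whole. The fingers move at their own pace and stop on an object; "force" is the grip in N (left out, the last holds). Time passes only in rows, so rows that do not move let the fingers close. It gives the time, the measured TCP pose, the force and the opening at its end, in the units of the state.
- monitor.read_state(): the state, without advancing time (a new reading comes with each control period).
- eyes.read_camera(name): name is "side" or "top" or "wrist"; returns the picture (400x640x3 uint8, red, green, blue); there is no depth.
- eyes.camera_info(name): a dict with "mtx" (3x3 intrinsics, pixels), "R" (3x3) and "t" (3): a world point X has camera coordinates R X + t. Camera axes: x right, y down, z forward; pixel columns grow to the right and rows downward; lengths in m; the calibration is good to about 2 mm. A picture is of the moment at which its call begins: read the wrist's pose just before it. camera_info takes no time and is no camera call; for the wrist camera it gives the pose at the moment of the call.
- job.close_job(): hands the job in, once; it reports no verdict.
The state is a dict: "t": time; "q": joint angles; "dq": joint speeds; "joint_torque": joint torques, N m; "tool_pos": TCP position; "orientation": TCP orientation; "force": force on the tool from outside, world axes, zero at the start; "wrist_torque": the same for the moment, N m; "opening": finger opening in m.
Only numpy, scipy, OpenCV 4.12 (cv2) and the standard library are available. Lean on these libraries where they do the work, as an engineer would, in place of code of your own. Each camera call takes 0.05 s, during which the arm holds its last target. There are 200 camera calls.

### The job

A round steel insert is stuck in the underside of the holder block. Take the slim drift from the rack, put its shank down the access hole in the top of the block and push until the insert drops out onto the bench below, then let go of the drift and leave it standing in the hole with its collar down on the block. Leave the thick drift in its place in the rack.

Things in the scene. Friction and masses are not known exactly. Their poses are not given: they have to be found in the camera images.
- hole (a point): Centre of the mouth of the access hole, level with the holder's top face, 80 mm above the bench. The upright hole is 24 mm in diameter through a 7.5 mm web; under the web a pocket 45 mm wide is open below.
- holder: Fixed dark steel block, 90 x 90 mm from above, 38 mm thick, on two cheeks that leave a 42 mm high space under it, with low foot flanges along its y axis (164 mm over them). Origin at the bench, under the access hole.
- insert_centre (a point): Centre of the insert, a plain steel cylinder 43 mm in diameter and 22 mm high. At the start it sits in the pocket, its top 8 mm below the holder's top face, gripped by four sprung balls. It takes about 5 to 12 N downward and about 26 mm of travel to drive it past them; then it drops to the bench, centre 11 mm up.
- insert: The insert itself; origin at the centre of its underside, z up.
- slim_drift_grip (a point): Centre of the grip of the slim drift, 28 mm below its top and 86 mm above its tip. An upright steel pin of about 0.2 kg: from the tip up, a shank 14 mm in diameter and 52 mm long, a collar 36 mm in diameter and 6 mm thick, a round grip 22 mm in diameter and 56 mm long. It hangs by its collar in one hole of the rack, grip centre 104 mm above the bench.
- slim_drift_tip (a point): Centre of the lower end of the slim drift's shank. With the collar down on the holder it is 52 mm below the holder's top and the grip centre is 114 mm above the bench; the insert is then driven out.
- slim_drift: The slim drift itself; origin at the tip, z up along it.
- thick_drift_grip (a point): Centre of the grip of the thick drift, which hangs in the other hole of the rack. Same heights as the slim one (top 132 mm above the bench), but the grip is 36 mm, the collar 42 mm and the shank 28 mm in diameter: too thick for the access hole. It stays where it is.
- rack: Fixed aluminium drift rack, 70 x 190 mm, top 70 mm above the bench, with two 30 mm holes 110 mm apart along its y axis. Origin at the bench under its middle. Either drift may hang in either hole; fingers have clear room on the rack's x sides of a grip.
Not all that is in view belongs to the job. Leave any green, orange or pink look-alike of the slim_drift alone.

How it is judged:
By the outcome, as a careful person would: the job done as asked, in the order asked, and still so for the second after the job is handed in, with the robot touching nothing.
It also fails if it takes over 38 s, if anything falls off the work surface, if the arm or the gripper's body presses on something with over 40 N, if the wrist force passes 120 N, or if a joint passes its speed limit or range.

## Working session

There is one attempt and no reset: what is moved stays moved. The work goes in short steps, Python scripts to look and compute and a tool call to move; the robot and the scene stay as the last step left them, time stands still between calls to the robot, and variables do not carry over. Pictures are saved under pics/ and viewed, about 8 in all and at most 12, crops included, and the job is handed in when it is done.

Besides the shell and the picture viewer there is one more tool, called after ">>>" as a command line: name --argument value ..., lists and objects as JSON in quotes. servo_tool: Moves the arm, as the interface text tells. Its arguments: {"type":"object","properties":{"plan":{"type":"array"},"force":{"type":"number"}},"required":["plan"]}

```bash
mkdir -p pics; python3 - <<'E'
from plant import monitor, eyes, job, robot
import cv2, numpy as np
s=monitor.read_state(); print(s, robot.tips_ahead)
for n in ("top","side"):
    im=eyes.read_camera(n); cv2.imwrite(f"pics/{n}0.png",im[:,:,::-1])
    c=eyes.camera_info(n); print(n,c["mtx"],c["R"],c["t"])
E
```

```text
{'t': 0.0, 'q': array([ 1.04957873e+00,  1.31170732e-01,  1.48925948e+00,  1.86148386e-05,
        1.52301785e+00, -8.53832850e-02]), 'dq': array([ 1.33991969e-04, -3.84902774e-04, -3.43245594e-05,  6.85067094e-04,
       -9.55531655e-04, -7.96793850e-04]), 'joint_torque': array([ 2.02503070e-03, -5.59837461e+01, -4.91766143e+01,  7.68817146e-02,
        3.56843567e-02, -2.84626240e-04]), 'tool_pos': array([0.25296606, 0.54340847, 0.20349265]), 'orientation': array([-6.79078844e-01, -3.06673370e+00,  2.77220265e-03]), 'force': array([-0.20493242,  0.85003967,  0.24993025]), 'wrist_torque': array([0.00302045, 0.03279462, 0.01905653]), 'opening': 0.09287026978209073} 0.011
top [[434.20634446   0.         322.12441066]
 [  0.         434.20634446 193.77805642]
 [  0.           0.           1.        ]] [[ 0.01656306 -0.99980149 -0.01107463]
 [-0.99340333 -0.01519806 -0.11366108]
 [ 0.1134702   0.01288415 -0.99345786]] [0.12162098 0.49140726 0.95350665]
side [[403.01540378   0.         317.36655755]
 [  0.         403.01540378 197.629196  ]
 [  0.           0.           1.        ]] [[ 0.99754242  0.06726441  0.01961183]
 [ 0.05135488 -0.51151671 -0.85773733]
 [-0.04766342  0.85663654 -0.51371397]] [-0.5207837   0.1278658   1.04387706]
```

View pics/top0.png

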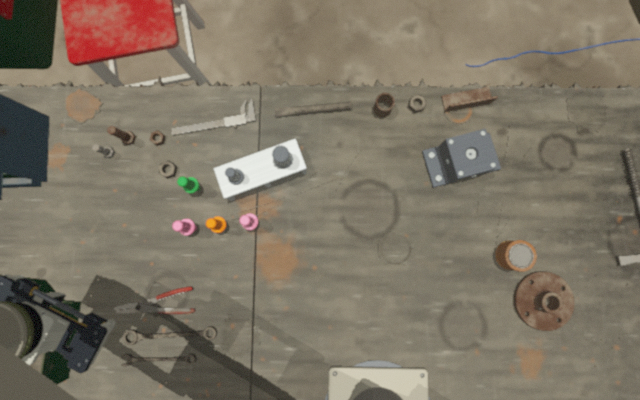

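View pics/side0.png

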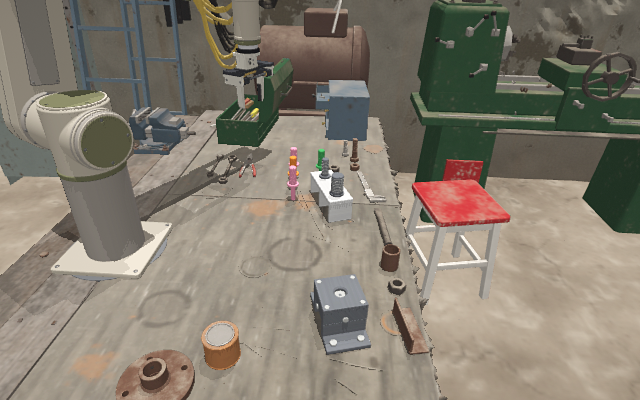

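The top view shows the white rack, with the slim drift at about (234,176) and the thick one at (282,156). The holder's hole is near (471,154). The green, pink and orange look-alikes stand to the lower left of the rack. In the side view the slim drift is at about (324,170), the thick one at (337,183) and the hole at (340,293).

```bash
cat > h.py <<'E'
import numpy as np, cv2
from plant import eyes
def ray(c,uv):
    d=np.linalg.inv(c["mtx"])@np.array([*uv,1.]); return -c["R"].T@c["t"], c["R"].T@d
def onz(c,uv,z):
    o,d=ray(c,uv); return o+d*(z-o[2])/d[2]
def proj(c,X):
    p=c["mtx"]@(c["R"]@np.array(X)+c["t"]); return p[:2]/p[2]
E
python3 - <<'E'
from h import *
t=cv2.imread("pics/top0.png"); s=cv2.imread("pics/side0.png")
T=eyes.camera_info("top");S=eyes.camera_info("side")
def crop(im,x,y,w,h,k): return cv2.resize(im[y:y+h,x:x+w],(w*k,h*k),interpolation=cv2.INTER_CUBIC)
a=np.hstack([crop(t,210,130,100,75,4),crop(t,415,120,100,75,4)])
b=np.hstack([crop(s,300,145,100,75,4),crop(s,300,265,100,75,4)])
cv2.imwrite("pics/m1.png",np.vstack([a,b]))
print("cam",-T["R"].T@T["t"],-S["R"].T@S["t"])
for n,c,p,z in [("slimtop",T,(234,175),.132),("thicktop",T,(282,155),.132),("hole",T,(471,154),.08),("holeS",S,(340,293),.08),("slimS",S,(324,160),.132)]: print(n,onz(c,p,z))
g=cv2.cvtColor(t,cv2.COLOR_BGR2GRAY); hsv=cv2.cvtColor(t,cv2.COLOR_BGR2HSV)
m=((hsv[...,1]<30)&(g>185)).astype(np.uint8)
n,l,st,ce=cv2.connectedComponentsWithStats(m)
for i in range(1,n):
    if st[i,4]>15: print(st[i],ce[i])
E
```

```text
cam [0.3779566  0.11678016 1.00446946] [ 0.56269205 -0.79378753  0.65614302]
slimtop [0.51336145 0.30825587 0.132     ]
thicktop [0.55618244 0.21149102 0.132     ]
hole [ 0.57482957 -0.19097942  0.08      ]
holeS [ 0.57920654 -0.19850088  0.08      ]
slimS [0.51909747 0.30154574 0.132     ]
[181   6  13  55 182] [186.75824176  32.58791209]
[109  61   5  11  32] [111.28125  65.6875 ]
[162  74  27   8  93] [174.68817204  77.39784946]
[132  80  23   6  58] [144.24137931  82.89655172]
[224 114  22  12 163] [234.66257669 119.94478528]
[ 214  139   92   59 2163] [258.1752196  168.93851133]
[467 150   8   8  48] [470.72916667 153.3125    ]
[429 153   5   4  17] [431.11764706 154.58823529]
[436 176   5   5  20] [438.05 177.9 ]
[ 27 356   7   8  26] [ 29.80769231 359.92307692]
[352 370  14   6  32] [358.71875 372.4375 ]
[373 370   8   6  21] [376.57142857 372.52380952]
```

View pics/m1.png

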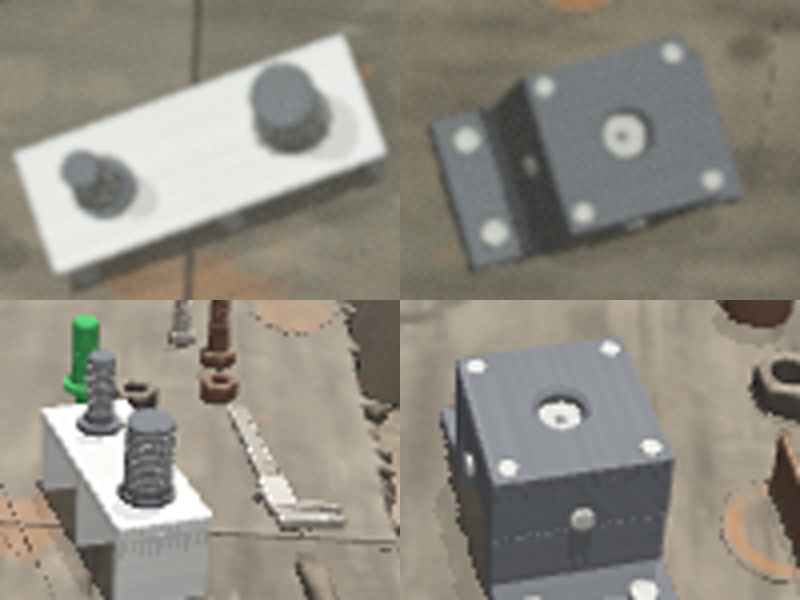

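The crops show the slim drift's top at about (229.6,172.1) in top and (325.1,158.6) in side. Four screws frame the hole, giving its centre at (471.6,152.9) in top and (339.9,291.4) in side.

```bash
python3 - <<'E'
from h import *
T=eyes.camera_info("top");S=eyes.camera_info("side")
def tri(a,b):
    o1,d1=ray(T,a);o2,d2=ray(S,b)
    k=np.linalg.lstsq(np.c_[d1,-d2],o2-o1,rcond=None)[0]
    p,q=o1+k[0]*d1,o2+k[1]*d2; return (p+q)/2,np.linalg.norm(p-q)
P={}
for n,a,b,z in [("slim",(229.6,172.1),(325.1,158.6),.132),("thick",(280.1,152.1),(337.4,174.6),.132),("hole",(471.6,152.9),(339.9,291.4),.08)]:
    P[n]=(onz(T,a,z)+onz(S,b,z))/2
    print(n,onz(T,a,z),onz(S,b,z),tri(a,b))
d=P["thick"]-P["slim"];print(np.linalg.norm(d),"rack y yaw",np.degrees(np.arctan2(-d[1],-d[0])))
# rack corners top face z=.07 (top crop)
cs=[(15,152),(345,34),(386,154),(60,272)]
r=[onz(T,(210+(x+.5)/4-.5,130+(y+.5)/4-.5),.07) for x,y in cs];print(np.array(r),"mean",np.mean(r,0))
hs=[(544,87),(672,53),(712,180),(584,213)]
r=[onz(T,(415+(x-400+.5)/4-.5,120+(y+.5)/4-.5),.08) for x,y in hs];print(np.array(r),"mean",np.mean(r,0))
from plant import monitor
from scipy.spatial.transform import Rotation as R
print(R.from_rotvec(monitor.read_state()["orientation"]).as_matrix().round(3))
E
```

```text
slim [0.51920686 0.31748516 0.132     ] [0.52188956 0.31165538 0.132     ] (array([0.52071417, 0.31843607, 0.12855315]), np.float64(0.0018895852739043417))
thick [0.56216257 0.21554821 0.132     ] [0.56154906 0.21127326 0.132     ] (array([0.56206969, 0.2157181 , 0.12983241]), np.float64(0.0010845375484175301))
hole [ 0.57726366 -0.19232299  0.08      ] [ 0.57892021 -0.1940293   0.08      ] (array([ 0.57827763, -0.19274871,  0.07856528]), np.float64(0.0013913773219712247))
0.10926833567019252 rack y yaw 112.21221832220918
[[0.53862481 0.36772785 0.07      ]
 [0.6070271  0.18868742 0.07      ]
 [0.54048633 0.16474047 0.07      ]
 [0.47305393 0.34027701 0.07      ]] mean [0.53979804 0.26535819 0.07      ]
[[ 0.60202848 -0.14764009  0.08      ]
 [ 0.6218145  -0.21713335  0.08      ]
 [ 0.55224162 -0.23678018  0.08      ]
 [ 0.53326889 -0.16786998  0.08      ]] mean [ 0.57733837 -0.1923559   0.08      ]
[[-0.907  0.422 -0.001]
 [ 0.422  0.907 -0.001]
 [ 0.    -0.002 -1.   ]]
```

>>> servo_tool --plan '[[[-1,26.7,-22.7,0,0,0,-0.0768],[-1,26.7,-22.7,0,0,0,-0.0768],[-1,26.7,-22.7,0,0,0,-0.0768],[-1,26.7,-22.7,0,0,0,-0.0768],[-1,26.7,-22.7,0,0,0,-0.0768],[-1,26.7,-22.7,0,0,0,-0.0768],[-1,26.7,-22.7,0,0,0,-0.0768],[-1,26.7,-22.7,0,0,0,-0.0768],[-1,26.7,-22.7,0,0,0,-0.0768],[-1,26.7,-22.7,0,0,0,-0.0768],[-1,0,0,0,0,0,0],[-1,0,0,0,0,0,0]]]' --force 50

```text
t: 1.3
tool_pos: [0.5203, 0.3163, 0.2038]
orientation: [-1.779, -2.588, 0.002]
force: [-1.3, -0.1, -0.1]
opening: 0.093
```

```bash
python3 - <<'E'
from h import *
from plant import monitor
from scipy.spatial.transform import Rotation as R
s=monitor.read_state();print(s["t"],s["tool_pos"],R.from_rotvec(s["orientation"]).as_matrix().round(3))
W=eyes.camera_info("wrist");im=eyes.read_camera("wrist")[:,:,::-1].copy()
np.savez("w1.npz",**W)
for X in [(.520,.316,.132),(.520,.316,.076),(.520,.316,.07)]: print(proj(W,X))
cv2.imwrite("pics/w1.png",im)
E
```

```text
1.3 [0.52028398 0.31631052 0.2038212 ] [[-0.358  0.934 -0.001]
 [ 0.934  0.358 -0.   ]
 [ 0.    -0.001 -1.   ]]
[320.75756044 207.47921258]
[320.85019192 190.84292837]
[320.85828026 189.39028973]
```

View pics/w1.png

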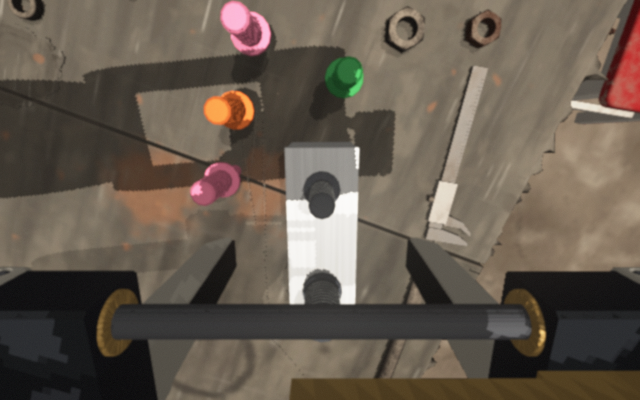

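The wrist view shows the slim drift's top at about (321,205), where I predicted (320.8,207.5). The slim drift is centred between the jaws, which open across the rack.

>>> servo_tool --plan '[[[-1,-0.4,1,-27,0,0,0],[-1,0,0,-27,0,0,0],[-1,0,0,-27,0,0,0],[-1,0,0,-26,0,0,0],[-1,0,0,0,0,0,0],[1,0,0,0,0,0,0],[1,0,0,0,0,0,0],[1,0,0,0,0,0,0],[1,0,0,0,0,0,0],[1,0,0,0,0,0,0],[1,0,0,0,0,0,0],[1,0,0,0,0,0,0]]]' --force 50

```text
t: 2.55
tool_pos: [0.5199, 0.3179, 0.0976]
orientation: [1.779, 2.589, 0.0]
force: [-0.6, -0.4, 0.3]
opening: 0.0414
```

>>> servo_tool --plan '[[[1,0,0,0,0,0,0],[1,0,0,0,0,0,0],[1,0,0,0,0,0,0],[1,0,0,0,0,0,0],[1,0,0,0,0,0,0],[1,0,0,0,0,0,0]]]'

```text
t: 3.15
tool_pos: [0.5198, 0.3179, 0.0975]
orientation: [-1.779, -2.59, 0.0]
force: [1.2, 1.0, -0.8]
opening: 0.021
```

>>> servo_tool --plan '[[[1,0,0,8,0,0,0],[1,0,0,16,0,0,0],[1,0,0,22,0,0,0],[1,0,0,22,0,0,0],[1,0,0,22,0,0,0],[1,0,0,14,0,0,0],[1,0,0,6,0,0,0],[1,0,0,0,0,0,0]]]'

```text
t: 3.95
tool_pos: [0.5204, 0.3182, 0.2088]
orientation: [1.778, 2.589, 0.003]
force: [-0.1, 0.4, -3.1]
opening: 0.0209
```

>>> servo_tool --plan '[[[1,0,0,15,0,0,0],[1,0,0,15,0,0,0],[1,4,-20,0,0,0,0],[1,4,-35,0,0,0,0],[1,4,-35,0,0,0,0],[1,4,-35,0,0,0,0],[1,4,-35,0,0,0,0],[1,4,-35,0,0,0,0],[1,4,-35,0,0,0,0],[1,4,-35,0,0,0,0],[1,4,-35,0,0,0,0],[1,4,-35,0,0,0,0]]]'

```text
t: 5.15
tool_pos: [0.56, -0.0185, 0.2386]
orientation: [1.778, 2.589, 0.001]
force: [1.3, -0.1, -1.7]
opening: 0.0208
```

>>> servo_tool --plan '[[[1,4,-35,0,0,0,0],[1,4,-35,0,0,0,0],[1,4,-35,0,0,0,0],[1,4,-35,0,0,0,0],[1,2,-26,-10,0,0,0],[1,0,-10,-10,0,0,0],[1,0,0,-15,0,0,0],[1,0,0,0,0,0,0],[1,0,0,0,0,0,0]]]'

```text
t: 6.05
tool_pos: [0.5775, -0.1915, 0.2019]
orientation: [-1.776, -2.589, -0.0]
force: [-0.0, 0.1, -1.4]
opening: 0.0206
```

```bash
python3 - <<'E'
from h import *
from plant import monitor
s=monitor.read_state();print(s["t"],s["tool_pos"],s["orientation"],s["force"])
ims={n:eyes.read_camera(n)[:,:,::-1].copy() for n in ("side","top")}
for n in ims:
    cv2.imwrite(f"pics/{n}2.png",ims[n]); c=eyes.camera_info(n)
    x,y=s["tool_pos"][:2]; z=s["tool_pos"][2]-.0795
    print(n,proj(c,(x,y,z)),proj(c,(.578,-.193,.08)))
def crop(im,x,y,w,h,k): return cv2.resize(im[y:y+h,x:x+w],(w*k,h*k),interpolation=cv2.INTER_CUBIC)
cv2.imwrite("pics/m2.png",np.hstack([crop(ims["side"],290,200,100,150,4),crop(ims["top"],410,80,100,150,4)]))
E
```

```text
6.05 [ 0.57748302 -0.19145266  0.20187078] [-1.77599548e+00 -2.58918279e+00 -4.35478232e-05] [-0.0153999   0.12858806 -1.37864976]
side [340.23711612 274.45214978] [339.4519167 291.0073233]
top [477.97607799 148.53050131] [471.90733777 152.56910942]
```

View pics/m2.png

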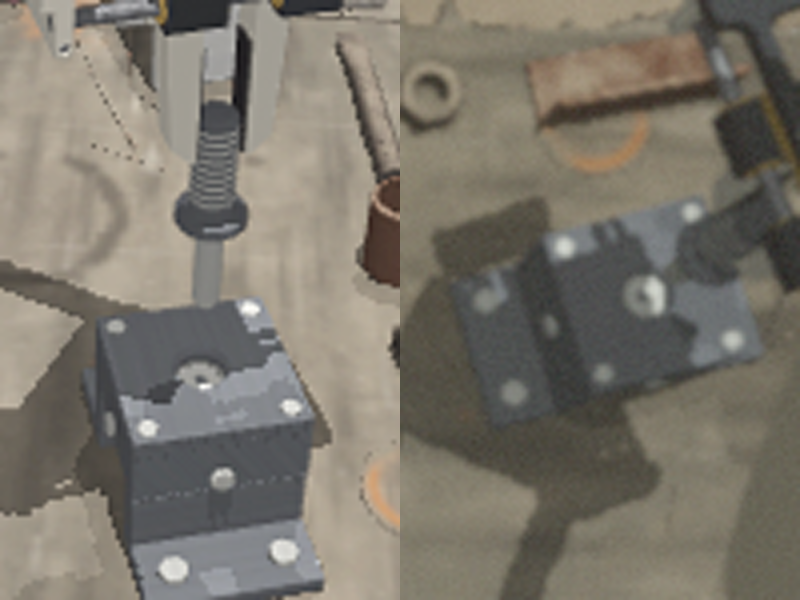

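The drift hangs almost upright in the grip. Its tip is at about (341,275) in the side view against a predicted (340.2,274.5), and it is above the hole at (339.5,291). I only need to shift y by −1.5 mm, then go down.

>>> servo_tool --plan '[[[1,0,-1.5,-10,0,0,0],[1,0,0,-12,0,0,0],[1,0,0,-10,0,0,0],[1,0,0,-6,0,0,0],[1,0,0,-5,0,0,0],[1,0,0,-3,0,0,0],[1,0,0,-2,0,0,0],[1,0,0,0,0,0,0]]]' --force 60

```text
t: 6.95
tool_pos: [0.5779, -0.1946, 0.1545]
orientation: [1.779, 2.589, 0.0]
force: [0.6, -1.5, -1.7]
opening: 0.0207
```

>>> servo_tool --plan '[[[1,0,1.2,0,0,0,0],[1,0,0,-3,0,0,0],[1,0,0,-3,0,0,0],[1,0,0,-3,0,0,0]]]'

```text
t: 7.35
tool_pos: [0.5789, -0.1938, 0.1469]
orientation: [1.777, 2.587, 0.001]
force: [0.2, 0.2, 0.5]
opening: 0.0208
```

>>> servo_tool --plan '[[[1,0,0,-3,0,0,0],[1,0,0,-3,0,0,0],[1,0,0,-3,0,0,0],[1,0,0,-3,0,0,0]]]'

```text
t: 7.75
tool_pos: [0.5783, -0.1935, 0.1338]
orientation: [1.778, 2.589, 0.0]
force: [0.9, 0.7, 3.3]
opening: 0.0207
```

>>> servo_tool --plan '[[[1,0,0,-3,0,0,0],[1,0,0,-3,0,0,0],[1,0,0,-3,0,0,0],[1,0,0,-3,0,0,0],[1,0,0,-3,0,0,0],[1,0,0,-3,0,0,0],[1,0,0,-2,0,0,0],[1,0,0,0,0,0,0]]]'

```text
t: 8.55
tool_pos: [0.5776, -0.1932, 0.1131]
orientation: [-1.778, -2.589, 0.0]
force: [0.1, 0.7, -1.8]
opening: 0.0206
```

```bash
python3 - <<'E'
from h import *
from plant import monitor
s=monitor.read_state();print(s["t"],s["tool_pos"],s["force"])
im=eyes.read_camera("side")[:,:,::-1]
cv2.imwrite("pics/m3.png",cv2.resize(im[200:360,270:410],(560,640)[:2],interpolation=cv2.INTER_CUBIC)[:600])
E
```

```text
8.55 [ 0.57763064 -0.19324535  0.11307556] [ 0.09286496  0.73039531 -1.80447153]
```

View pics/m3.png

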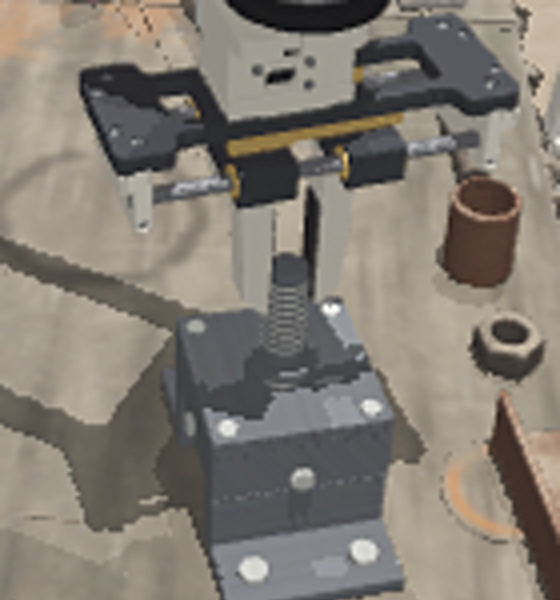

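The drift is nearly seated, with a gap of about 5 mm under the collar. The insert can't be seen behind the cheek. The force is back to the drift's weight alone, so the insert has probably let go. I'll seat the collar.

>>> servo_tool --plan '[[[1,0,0,-2,0,0,0],[1,0,0,-2,0,0,0],[1,0,0,-1,0,0,0],[1,0,0,-1,0,0,0],[1,0,0,0,0,0,0]]]'

```text
t: 9.1
tool_pos: [0.5779, -0.1934, 0.1076]
orientation: [1.779, 2.589, 0.0]
force: [-0.4, -0.0, -2.0]
opening: 0.0208
```

>>> servo_tool --plan '[[[1,0,0,-1,0,0,0],[1,0,0,0,0,0,0]]]'

```text
t: 9.3
tool_pos: [0.5783, -0.1935, 0.1074]
orientation: [1.778, 2.589, 0.0]
force: [-0.3, 0.8, 3.3]
opening: 0.0207
```

>>> servo_tool --plan '[[[0.2,0,0,0,0,0,0],[-0.2,0,0,0,0,0,0],[-0.6,0,0,0,0,0,0],[-1,0,0,0,0,0,0],[-1,0,0,0,0,0,0],[-1,0,0,0,0,0,0],[-1,0,0,0,0,0,0],[-1,0,0,0,0,0,0]]]'

```text
t: 10.1
tool_pos: [0.5778, -0.1934, 0.1065]
orientation: [-1.779, -2.589, 0.0]
force: [-0.5, 0.3, 0.3]
opening: 0.08
```

>>> servo_tool --plan '[[[-1,0,0,10,0,0,0],[-1,0,0,20,0,0,0],[-1,0,0,25,0,0,0],[-1,0,0,25,0,0,0],[-1,-10,25,10,0,0,0],[-1,-20,35,0,0,0,0],[-1,-20,35,0,0,0,0],[-1,-20,35,0,0,0,0],[-1,-10,30,0,0,0,0],[-1,0,0,0,0,0,0]]]'

```text
t: 11.1
tool_pos: [0.4971, -0.0304, 0.1977]
orientation: [1.774, 2.592, 0.002]
force: [0.6, -0.5, -0.2]
opening: 0.0932
```

```bash
python3 - <<'E'
from h import *
from plant import monitor
s=monitor.read_state();print(s["t"],s["tool_pos"],s["force"],s["opening"])
def crop(im,x,y,w,h,k): return cv2.resize(im[y:y+h,x:x+w],(w*k,h*k),interpolation=cv2.INTER_CUBIC)
S=eyes.read_camera("side")[:,:,::-1];T=eyes.read_camera("top")[:,:,::-1]
cv2.imwrite("pics/m4.png",np.vstack([np.hstack([crop(S,290,235,100,75,4),crop(T,415,110,100,75,4)]),np.hstack([crop(S,290,290,100,75,4),crop(S,280,140,100,75,4)])]))
for n in("side","top"):
    c=eyes.camera_info(n);print(n,proj(c,(.578,-.193,.142)),proj(c,(.578,-.193,.086)))
E
```

```text
11.1 [ 0.49710667 -0.03038668  0.19769797] [ 0.64151149 -0.45749042 -0.22077948] 0.0932221046165651
side [340.98583547 267.28373113] [339.59506753 288.79335226]
top [482.10413427 146.17520428] [472.83516791 151.98731317]
```

View pics/m4.png

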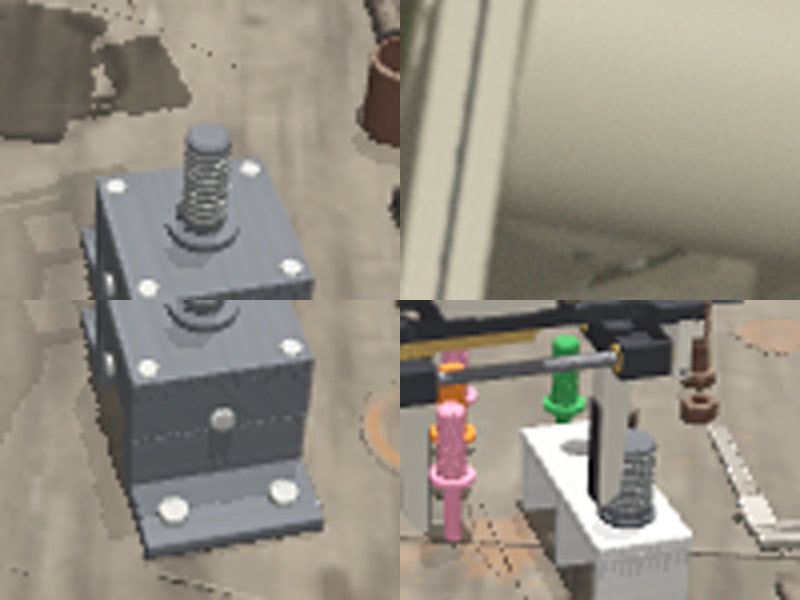

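The drift stands upright with its collar on the block: its top is at about (341.5,267.5) in the side view, predicted (341,267.3). The thick drift is still in the rack. The insert is hidden by the cheek, so I'll look under the block with the wrist camera.

>>> servo_tool --plan '[[[-1,-12,-19,3,0.0193,-0.0673,0],[-1,-12,-19,3,0.0193,-0.0673,0],[-1,-12,-19,3,0.0193,-0.0673,0],[-1,-12,-19,3,0.0193,-0.0673,0],[-1,-12,-19,3,0.0193,-0.0673,0],[-1,-12,-19,3,0.0193,-0.0673,0],[-1,-12,-19,3,0.0193,-0.0673,0],[-1,-12,-19,3,0.0193,-0.0673,0],[-1,-12,-19,3,0.0193,-0.0673,0],[-1,-12,-19,3,0.0193,-0.0673,0],[-1,0,0,0,0,0,0],[-1,0,0,0,0,0,0]]]'

```text
t: 12.4
tool_pos: [0.3768, -0.2254, 0.2265]
orientation: [1.478, 2.14, 0.73]
force: [-0.0, 0.2, -0.2]
opening: 0.0927
```

```bash
python3 - <<'E'
from h import *
from plant import monitor
s=monitor.read_state();print(s["t"],s["tool_pos"],s["orientation"],s["force"])
W=eyes.camera_info("wrist");im=eyes.read_camera("wrist")[:,:,::-1]
print(-W["R"].T@W["t"],W["R"][2],proj(W,(.578,-.193,.011)),proj(W,(.578,-.193,.08)))
cv2.imwrite("pics/w2.png",cv2.rotate(im,cv2.ROTATE_90_COUNTERCLOCKWISE)[:600])
E
```

```text
12.4 [ 0.37679064 -0.22537295  0.22652707] [1.47822822 2.13987871 0.73031933] [-0.01996926  0.20791236 -0.15613834]
[ 0.24009587 -0.1867723   0.3603325 ] [ 0.68628734 -0.08669556 -0.72214511] [330.6496407  180.03662681] [365.45103879 191.13750784]
```

View pics/w2.png

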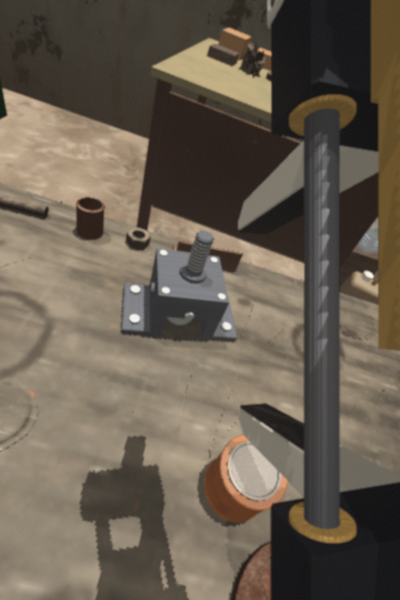

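The wrist view shows the holder at about (190,300) with the drift standing. There is a bright spot at (182,318), close to the predicted insert position of (180,309), so I'll zoom in.

```bash
python3 - <<'E'
from h import *
im=cv2.imread("pics/w2.png")
cv2.imwrite("pics/w2z.png",cv2.resize(im[220:350,110:250],None,fx=4.5,fy=4.5,interpolation=cv2.INTER_CUBIC))
W=eyes.camera_info("wrist")
ux=np.array([np.cos(.277),np.sin(.277),0]); c=np.array([.578,-.193,0])
for n,X in [("ins front bottom",c-.0215*ux),("ins top ctr",c+[0,0,.022]),("ins front top",c-.0215*ux+[0,0,.022]),("edge lower",c-.045*ux+[0,0,.042]),("front face mid",c-.045*ux+[0,0,.061])]:
    u,v=proj(W,X); print(n,((v-110)*4.5,(640-u-220)*4.5))
E
```

```text
ins front bottom (np.float64(316.3440875749168), np.float64(477.8877362144527))
ins top ctr (np.float64(326.46362170050116), np.float64(382.694187512159))
ins front top (np.float64(331.38601389411787), np.float64(433.5838268550358))
edge lower (np.float64(352.40476975222003), np.float64(450.25459475065884))
front face mid (np.float64(367.90869364172755), np.float64(407.15773742638106))
```

View pics/w2z.png

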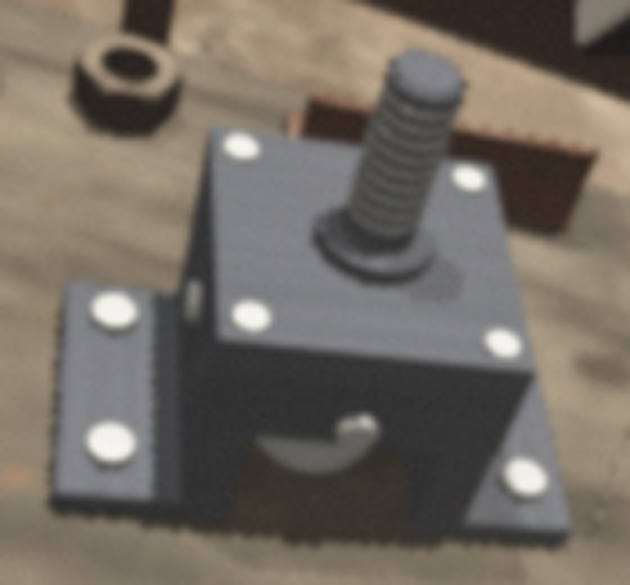

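The zoomed crop shows the insert under the block as a bright crescent with its lower rim at (310,475). For an insert standing on the bench I predicted (316,478). The drift is upright, with its collar flat on the block.

```bash
python3 -c "
from plant import monitor,job
s=monitor.read_state();print(s['t'],s['force'],s['opening']);print(job.close_job())"
```

```text
12.45 [ 0.72997108 -0.36605297  0.11558276] 0.09282821888233225
the job is handed in; nothing more can be done
None
```

I took the slim drift from the rack and pushed the insert out through the access hole. I then seated the drift's collar on the block, let go, moved the arm clear and handed the job in at 12.45 s, well under the 38 s limit.

- **Drift:** it stands upright in the hole. In the side camera its top was within about 1 px of where it should be when seated. The force reading rose as the collar touched the block, at the expected height.
- **Insert:** the wrist camera shows it under the block. Its lower rim was about 6 px from the predicted spot in a 4.5x enlargement, about 1.5 px in the camera image, which fits an insert standing on the bench. The block's edge hides its upper part, so I did not see all of it. During the push, the force fell back to the drift's weight alone, as it would once the insert had dropped.
- **Thick drift and look-alikes:** the thick drift is still in its rack hole and I touched none of the look-alikes. Part of that last view was covered by the gripper.
- **Disagreement between cameras:** at the start the side and top cameras differed by up to about 6 mm on the slim drift's position. I settled it from the rack's outline and the wrist view before gripping. The last top view was blocked by the arm, so it gave no check.

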